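# Zero the counter scale with the spudger and put the tool away

### The arm

A 6-joint arm with a two-finger parallel gripper is mounted at the origin on the work surface. World frame = base frame: x ahead of the robot, y to its left, z up, the work surface at z = 0. Lengths are in m, angles in rad, forces in N, time in s.
With the tool pointing down it reaches from about 0.25 to 0.725 m from the base axis. Payload 4 kg.
Tool frame: the origin (TCP) lies at the centre of the arm's flange, where the gripper is bolted on; the fingertips stand 173 mm ahead of it and the grasp point (between the pads) lies 155 mm ahead of it (arm.nose_length is the distance from the TCP to the fingertips, in m); z points along the fingers, y is the direction in which the jaws open and shut (so a half turn about z gives the same grasp; the last joint's range is limited). The gripper opens to 85 mm and grips with 20 to 120 N. Pads are 22 mm wide; open, the fingers measure 114 mm over their backs; the gripper's body (76 mm by 85 mm) begins 54 mm behind the grasp point. The pads swing forward as they close: fully open they stand 13 mm farther back than shut.
Start: joints at [-1.199, 0.241, 0.005, 1.335, 0, 1.571], TCP at [0.182, -0.466, 0.405] pointing down, gripper open.
Joint ranges: [-2.72, 2.72], [-1.05, 1.87], [-1.09, 1.28], [-1.99, 2.15], [-1.42, 1.44], [-3.14, 3.14]. Speed limits (rad/s): [2.79, 2.79, 3.14, 3.14, 3.14, 3.14].

### API

Orientations are given as a unit quaternion [x, y, z, w].
In Python, from plant import arm, fingers, kin, snapshot, job, status gives the robot as it stands. Calls block until the motion is done:
- arm.move_ptp(position, orientation): joint-space move of the TCP to a pose.
- arm.move_straight(position, velocity=0.15, attitude=None, force_limit=None): straight line of the TCP; attitude=None keeps the orientation; velocity is the mean speed in m/s. With force_limit (N) it stops when the force on the tool has changed by that much, and returns True; else False.
- arm.move_joints(angles): joint-space move.
- fingers.grip(opening): finger opening in m; the grip force is fixed at half the most; returns when the fingers have stopped.
- arm.hold(seconds).
- kin.solve_ik(position, orientation): joint angles nearest the present ones, or None.
- snapshot(name): name is "side" or "top"; returns a dict with "img" (480x640x3 uint8, red, green, blue), "z_map" (480x640 float32, m along the optical axis (not along the pixel's ray), 0 where there is no reading), "fx", "fy", "cx", "cy" (pixels), "k1" (the pictures are not rectified: a ray, as slopes to the right and down, at radius r is drawn at 1 + k1 r^2 times it, then the intrinsics apply), "R" (3x3) and "t" (3): a world point X has camera coordinates R X + t. Camera axes: x right, y down, z forward; pixel columns grow to the right and rows downward; lengths in m; the calibration is good to about 2 mm. A picture is of the moment at which its call begins.
A pose or a line that the arm cannot do raises arm.Unreachable and nothing moves.
- job.sign_off(): hands the job in, once; it reports no verdict.
Readings, each from a call of its own:
- status.current_time(): time.
- status.current_qpos(): joint angles.
- status.current_qd(): joint speeds.
- status.current_effort(): joint torques, N m.
- status.current_position(): TCP position.
- status.current_ee_rot(): TCP orientation.
- status.current_force(): force on the tool from outside, world axes, zero at the start.
- status.current_wrist_torque(): the same for the moment, N m.
- status.current_width(): finger opening in m.
Only numpy, scipy, OpenCV 4.12 (cv2) and the standard library are available. Lean on these libraries where they do the work, as an engineer would, in place of code of your own. Each camera call takes 0.05 s, during which the arm holds its last target. There are 200 camera calls.

### The job

The empty counter scale needs zeroing: take the yellow spudger out of the concrete pen cube and, with its nib, gently press the recessed green-ringed button on the scale all the way down, hold it for a moment and let it spring back. Then put the spudger away: lower it, blade down and without dropping it, into the yellow-framed slot of the wooden block until it is fully home, and let go. Do not press the red-ringed button or disturb the other things on the counter.

Things in the scene. Friction and masses are not known exactly. Their poses are not given: they have to be found in the camera images.
- spudger: Loose flat yellow tool, 130 mm long, 35 g, upright in the pen cube at the start, nib down, tip 15 mm above the table. Origin: centre of the nib's tip; z up the tool, x across width, y across thickness. From the tip: dark round nib 5 mm across to 20 mm; neck 14 mm wide to 26 mm; blade 22 wide, 6 thick to 70 mm; black-striped handle 34 wide, 12 thick to 130 mm.
- spudger_grip (a point): Point in the handle, 112 mm above the nib's tip and 18 mm below the top of the handle, a good place to grip it across its 12 mm thickness (y axis).
- spudger_shoulder (a point): Centre of the underside of the spudger's handle, 70 mm above the nib's tip: the shoulder that comes to rest on the block's top when the blade is fully in the slot.
- cube: Fixed grey concrete pen cube, 60 x 60 x 60 mm; origin: centre of its underside. In its top a rectangular well 26 mm (x) by 9 mm (y), 45 mm deep, in which the spudger stands at the start with its width along the cube's x.
- scale: Fixed white counter scale, 200 (x) by 170 (y) mm, with a round steel pan 124 mm across, 49 mm high; origin: centre of its underside. Along its -x (robot) side a console 60 mm deep, flat top 42 mm above the table, has a display in the middle, a green-ringed button hole at y = +55 mm and a red-ringed one at y = -55 mm, both at x = -70 mm.
- zero_top (a point): Centre of the top of the green zero button: a cap 13 mm across, at rest 7 mm below the console's top, at the bottom of a round recess 16 mm across. Its z axis points up.
- zero (a joint): Travel of the green zero button in m: 0 at rest, 0.006 fully down (needs about 4 N); it springs back.
- power_top (a point): Centre of the top of the red-ringed power button, made like the zero button. Not to be pressed.
- power (a joint): Travel of the red power button in m: 0 at rest, 0.006 fully down.
- block: Fixed wooden block, 120 (x) by 55 (y) by 85 mm high; origin: centre of its underside. Two slots in its top, each 28 mm (along x) by 9 mm (along y), 74 mm deep: the empty one at x = -30 mm with a yellow frame around it, the other at x = +30 mm holding the wooden folder.
- home_slot (a point): Centre of the mouth of the empty yellow-framed slot, level with the block's top, 85 mm above the table; axes as the block's (slot long along x). The spudger may go in either way round.
- folder: Loose flat pale wooden folder, 22 x 6 x 120 mm, standing in the block's other slot, its top 131 mm above the table. Bystander; origin at the centre of its lower end.
- tape: Loose brown tape roll lying flat, 100 mm across, 45 mm high. Bystander; origin at the centre of its underside.
- ringbox: Loose jewellery box, black with lilac lid, 62 x 62 x 46 mm. Bystander; origin at the centre of its underside.
- jar: Loose amber glass jar with brass cap, 60 mm across, 75 mm high. Bystander; origin at the centre of its underside.
- cards: Loose stack of white cards, 55 x 90 x 22 mm. Bystander; origin at the centre of its underside.
Not all that is in view belongs to the job. Leave any grey or pink look-alike of the spudger alone.

How it is judged:
By the outcome, as a careful person would: the job done as asked, in the order asked, and still so for the second after the job is handed in, with the robot touching nothing.
It also fails if it takes over 61 s, if anything falls off the work surface, if the arm or the gripper's body presses on something with over 40 N, if the wrist force passes 120 N, or if a joint passes its speed limit or range.

## Working session

There is one attempt and no reset: what is moved stays moved. The work goes in short steps, each a Python script; the robot and the scene stay as the last script left them, time stands still between calls to the robot, and variables do not carry over. Pictures are saved under pics/ and viewed, about 8 in all and at most 12, crops included, and the job is handed in when it is done.

```bash
mkdir -p pics; ls; python3 - <<'E'
from plant import arm, fingers, kin, snapshot, job, status
import cv2,numpy as np,pickle
for n in("side","top"):
    s=snapshot(n); pickle.dump(s,open(n+".pkl","wb")); cv2.imwrite(f"pics/{n}0.png",s["img"][:,:,::-1])
    print(n,[s[k] for k in("fx","fy","cx","cy","k1")],s["R"].tolist(),s["t"], (s["z_map"]>0).mean())
print(status.current_time(),status.current_width(),status.current_ee_rot(),arm.nose_length)
E
```

```text
pics
side [610.745822274842, 610.745822274842, 317.8468763438089, 235.3002416445071, -0.06470618618322066] [[-0.8355801312744313, -0.549367080368992, -0.001286555965881069], [-0.3638231254746616, 0.5551218894375709, -0.7479788909034197], [0.41162917485189554, -0.6245282210389782, -0.6637212694622922]] [0.45099758 0.21914074 1.2838733 ] 0.995849609375
top [471.2495391984836, 471.2495391984836, 319.11232865026085, 240.00613546216334, -0.04044376966107224] [[0.007780326321102409, -0.9998741799415187, 0.013823559910993877], [-0.987833108844521, -0.009832408079078528, -0.15520654890156999], [0.15532293968666094, -0.012447812564549222, -0.9877853189683735]] [0.04138687 0.52348263 1.0220153 ] 0.9958756510416666
0.1 0.08526669591572458 [ 9.82774494e-01  1.84806398e-01 -1.57666870e-04 -9.29924349e-04] 0.1734
```

View pics/side0.png

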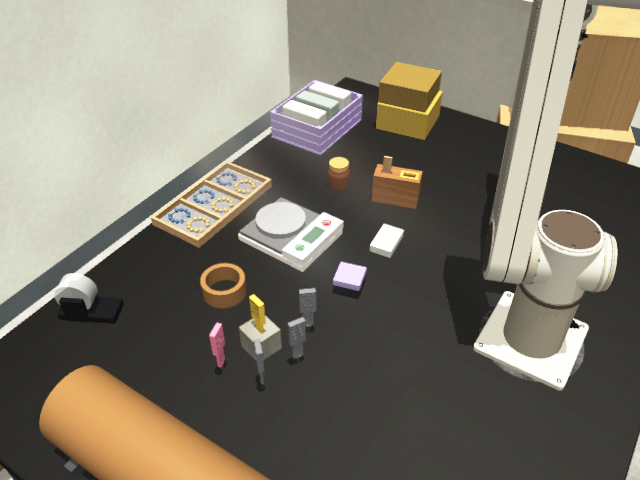

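View pics/top0.png

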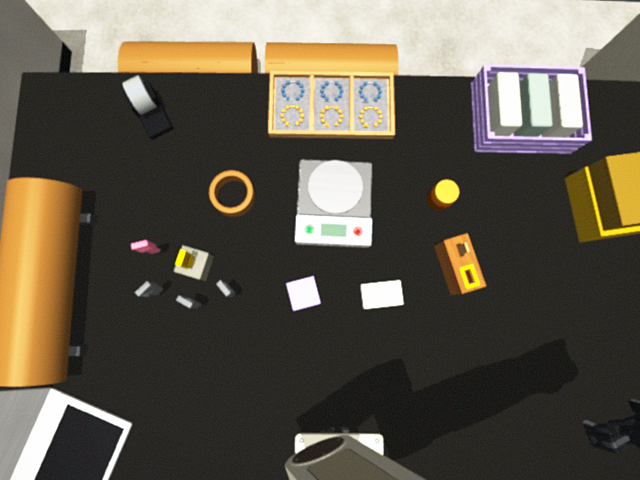

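Candidates for the spudger, top view: yellow in the cube (185,258); pink (145,246); greys (148,289), (188,300), (226,288). In the side view: yellow (258,313); pink (218,345); greys (308,303), (297,337), (260,360). I pick the yellow one in the concrete cube and check it in a close crop.

```bash
cat > h.py <<'E'
import numpy as np,cv2,pickle
def norm(s,uv):
    K=np.array([[s["fx"],0,s["cx"]],[0,s["fy"],s["cy"]],[0,0,1]])
    return cv2.undistortPoints(np.array(uv,float).reshape(-1,1,2),K,np.array([s["k1"],0,0,0,0]))[:,0]
def rays(s,uv):
    n=norm(s,uv); d=np.c_[n,np.ones(len(n))]@s["R"]; return -s["R"].T@s["t"],d
def onplane(s,uv,z):
    o,d=rays(s,uv); return o+d*((z-o[2])/d[:,2])[:,None]
def bydepth(s,uv):
    uv=np.array(uv); o,d=rays(s,uv); z=s["z_map"][uv[:,1].astype(int),uv[:,0].astype(int)]; return o+d*z[:,None]
def tri(a,ua,b,ub):
    P=[np.c_[s["R"],s["t"]] for s in(a,b)]
    X=cv2.triangulatePoints(P[0],P[1],norm(a,[ua]).T,norm(b,[ub]).T)[:,0]; return X[:3]/X[3]
def load(): return [pickle.load(open(n+".pkl","rb")) for n in("side","top")]
E
python3 - <<'E'
from h import *
S,T=load()
boxes={"sp":[(S,235,285,95,75),(T,165,230,60,55)],"bl":[(S,365,145,65,70),(T,430,225,65,75)],"sc":[(S,235,195,115,75),(T,285,155,95,95)]}
rows=[]
for k,l in boxes.items():
    im=[cv2.resize(s["img"][y:y+h,x:x+w],(265,265),interpolation=cv2.INTER_CUBIC) for s,x,y,w,h in l]
    rows.append(np.vstack(im))
cv2.imwrite("pics/crops.png",np.hstack(rows)[:,:,::-1])
def blobs(s,x,y,w,h,lo,hi,name):
    hsv=cv2.cvtColor(s["img"],cv2.COLOR_RGB2HSV); m=np.zeros(hsv.shape[:2],np.uint8); m[y:y+h,x:x+w]=cv2.inRange(hsv,lo,hi)[y:y+h,x:x+w]
    n,L,st,c=cv2.connectedComponentsWithStats(m)
    for i in range(1,n):
        if st[i,4]>5:
            ys,xs=np.where(L==i); uv=np.c_[xs,ys]; P=bydepth(s,uv); r=cv2.minAreaRect(uv.astype(np.float32))
            print(name,"top" if s is T else "side",st[i],c[i].round(1),"P med",np.median(P,0).round(4),"zmax",P[:,2].max().round(3),"rect",np.round(r[0],1),np.round(r[1],1),round(r[2],1))
Y=((22,150,120),(34,255,255))
for s,*b in boxes["sp"]: blobs(s,*b,*Y,"yel")
for s,*b in boxes["bl"]: blobs(s,*b,*Y,"frame")
for s,*b in boxes["sc"]:
    blobs(s,*b,(50,110,60),(80,255,255),"green"); blobs(s,*b,(0,120,100),(8,255,255),"red"); blobs(s,*b,(170,120,100),(180,255,255),"red2")
E
```

```text
yel side [249 294  16  39 322] [257.5 313.9] P med [0.4598 0.3345 0.1104] zmax 1.017 rect [257.6 313. ] [38.8 13.5] 82.9
yel top [175 249  19  19 197] [183.3 258.8] P med [0.4689 0.3259 0.1424] zmax 0.149 rect [184.6 259.2] [17.1 17.1] 18.4
frame top [459 263  21  27 271] [469.2 276. ] P med [ 0.4407 -0.2769  0.0864] zmax 1.09 rect [469.2 276.1] [23.9 15.3] 70.3
red side [324 224   6   2   7] [326.4 224.1] P med [ 0.5411 -0.0417  0.035 ] zmax 0.046 rect [326.5 224.5] [5. 1.] 0.0
green top [307 227   5   6  24] [308.8 229.4] P med [0.549  0.0692 0.0347] zmax 0.041 rect [309.  229.5] [5. 4.] 90.0
red top [354 229   6   6  27] [357.  231.7] P med [ 0.5433 -0.0403  0.0356] zmax 0.044 rect [356.5 231.5] [5. 5.] 90.0
```

View pics/crops.png

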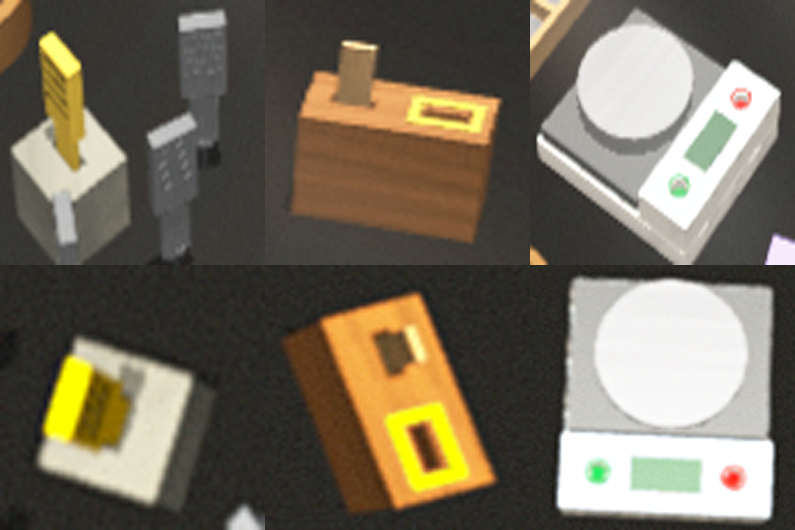

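The crop confirms the choice: in the side crop the yellow striped tool (258,313) stands in the grey cube, with grey ones beside it. The yellow frame is at top (469,276), the green button at top (309,229) and red at (357,232). Next I measure.

```bash
cat >> h.py <<'E'
def mask(s,box,lo,hi):
    x,y,w,h=box; hsv=cv2.cvtColor(s["img"],cv2.COLOR_RGB2HSV); m=np.zeros(hsv.shape[:2],np.uint8)
    m[y:y+h,x:x+w]=cv2.inRange(hsv,lo,hi)[y:y+h,x:x+w]; return m
def biggest(m):
    return max(cv2.findContours(m,cv2.RETR_EXTERNAL,cv2.CHAIN_APPROX_NONE)[0],key=cv2.contourArea)[:,0]
def prect(P):
    (c,wh,a)=cv2.minAreaRect((P[:,:2]*1000).astype(np.float32)); 
    if wh[0]<wh[1]: wh=wh[::-1]; a+=90
    return np.round(c,1),np.round(wh,1),round((a+90)%180-90,1)   # angle of long axis, deg
E
python3 - <<'E'
from h import *
S,T=load(); N=[("side",S),("top",T)]
# spudger top by depth; cube top by depth
for n,s,b in(("side",S,(235,285,50,75)),("top",T,(165,235,60,50))):
    m=mask(s,b,(18,100,60),(36,255,255)); ys,xs=np.where(m); P=bydepth(s,np.c_[xs,ys]); k=(P[:,2]>.138)&(P[:,2]<.155)
    print(n,"sp top n",k.sum(),P[k].mean(0).round(4),"zs",P[k,2].std().round(4),prect(P[k]) if k.sum()>4 else "")
    x,y,w,h=b; g=np.stack(np.meshgrid(np.arange(x-10,x+w+10),np.arange(y-10,y+h+15)),-1).reshape(-1,2); P=bydepth(s,g); k=(P[:,2]>.055)&(P[:,2]<.065)&(np.hypot(P[:,0]-.465,P[:,1]-.31)<.06)
    print(n,"cube top n",k.sum(),P[k].mean(0).round(4),prect(P[k]))
m=mask(T,(165,235,60,50),(22,150,170),(36,255,255)); c=biggest(m)
print("bright top face",len(c),c.min(0),c.max(0),prect(onplane(T,c,.145)),cv2.minAreaRect(c.astype(np.float32)))
cf=[]
for n,s,b in(("side",S,(395,165,35,25)),("top",T,(450,255,40,45))):
    m=mask(s,b,(21,120,90),(36,255,255)); c=biggest(m); r=cv2.minAreaRect(c.astype(np.float32)); cf.append(r[0])
    print("frame",n,np.round(r[0],1),prect(onplane(s,c,.085)))
print("tri frame",tri(S,cf[0],T,cf[1]).round(4))
for nm,rs in(("green",[((45,70,60),(85,255,255))]),("red",[((0,70,60),(10,255,255)),((168,70,60),(180,255,255))])):
    cc=[]
    for n,s,b in(("side",S,(285,210,55,45)),("top",T,(297,218,75,25))):
        if nm=="green": b=(b[0],b[1],20,b[3]) if n=="top" else (285,237,22,18)
        elif n=="side": b=(315,212,25,20)
        m=sum(mask(s,b,*r) for r in rs); c=biggest(m); e=c.min(0),c.max(0); q=(e[0]+e[1])/2; cc.append(q)
        print(nm,n,e,len(c),onplane(s,[q],.042).round(4),prect(onplane(s,c,.042)))
    print("tri",nm,tri(S,cc[0],T,cc[1]).round(4))
for n,s,b in(("top",T,(288,212,92,38)),):
    m=mask(s,b,(0,0,215),(180,60,255)); c=biggest(m); print("console",prect(onplane(s,c,.042)))
E
```

```text
side sp top n 106 [0.4641 0.3314 0.1438] zs 0.0022 (array([463.8, 330.3]), array([36.9, 13.5]), -14.5)
side cube top n 552 [0.4624 0.3331 0.0593] (array([465.2, 329.8]), array([63.3, 61.9]), -17.9)
top sp top n 113 [0.4692 0.327  0.145 ] zs 0.0022 (array([469.3, 327.9]), array([33.1, 13. ]), -15.4)
top cube top n 523 [0.4664 0.3208 0.0606] (array([469.6, 327.6]), array([61.4, 60.2]), 74.0)
bright top face 41 [175 249] [185 266] (array([468.4, 327.7]), array([33.7, 14.1]), -14.3) ((180.0108184814453, 257.4648742675781), (6.911018371582031, 16.762895584106445), 17.102725982666016)
frame side [409.2 174.6] (array([ 438.4, -276.7]), array([47.6, 32.8]), 17.2)
frame top [469.3 276.1] (array([ 440.8, -277.3]), array([50.6, 34.4]), 17.5)
tri frame [ 0.4399 -0.2784  0.0833]
green side (array([296, 248], dtype=int32), array([302, 250], dtype=int32)) 12 [[0.5429 0.0755 0.042 ]] (array([542.5,  75.8]), array([12.6,  7.3]), 59.7)
green top (array([306, 227], dtype=int32), array([313, 232], dtype=int32)) 20 [[0.5467 0.0679 0.042 ]] (array([546.7,  67.9]), array([15.8, 11.5]), -89.4)
tri green [0.5483 0.068  0.0334]
red side (array([322, 220], dtype=int32), array([330, 225], dtype=int32)) 19 [[ 0.5418 -0.0398  0.042 ]] (array([541.8, -39.9]), array([19.8, 19. ]), 33.2)
red top (array([353, 227], dtype=int32), array([361, 235], dtype=int32)) 23 [[ 0.5443 -0.0395  0.042 ]] (array([544.6, -40.2]), array([17.5, 17.2]), -26.4)
tri red [ 0.5434 -0.0401  0.0414]
console (array([547. ,  14.5]), array([171.8,  63.8]), 87.6)
```

```bash
cat >> h.py <<'E'
from scipy.spatial.transform import Rotation as Ro
def q(phi):  # tool down, jaws along phi (deg)
    a=np.radians(phi); y=np.array([np.cos(a),np.sin(a),0]); z=np.array([0,0,-1.]); return Ro.from_matrix(np.c_[np.cross(y,z),y,z]).as_quat()
E
python3 - <<'E'
from h import *
from plant import arm, fingers, kin, snapshot, job, status
for p,f in(((.467,.329,.36),74.5),((.545,.07,.36),87.6),((.44,-.277,.36),107.3)):
    for d in(0,180):
        r=kin.solve_ik(np.array(p),q(f+d)); print(f+d,None if r is None else np.round(r,2))
E
```

```text
74.5 [0.61 0.4  0.12 1.28 0.   0.88]
254.5 [ 0.61  0.4   0.12  1.28  0.   -2.26]
87.6 [0.13 0.36 0.05 1.26 0.   0.17]
267.6 [ 0.13  0.36  0.05  1.26  0.   -2.97]
107.3 [-0.56  0.3  -0.03  1.24  0.   -0.86]
287.3 [-0.56  0.3  -0.03  1.24  0.    2.28]
```

```bash
python3 - <<'E'
from h import *
from plant import arm, fingers, kin, snapshot, job, status
fingers.grip(0.045)
arm.move_ptp([.467,.329,.36],q(74.5))
print("blk",arm.move_straight([.467,.329,.282],velocity=.08,force_limit=8),status.current_position())
fingers.grip(0.0); print("w",status.current_width(),"F",np.round(status.current_force(),2),"M",np.round(status.current_wrist_torque(),3))
arm.move_straight([.467,.329,.365],velocity=.08); arm.hold(.3)
print("F",np.round(status.current_force(),2),"w",status.current_width(),status.current_time())
ims=[]
for n in("side","top"):
    s=snapshot(n); pickle.dump(s,open(n+"1.pkl","wb"))
    x,y,w,h=(190,200,140,170) if n=="side" else (120,200,140,170); ims.append(cv2.resize(s["img"][y:y+h,x:x+w],(400,486),interpolation=cv2.INTER_CUBIC))
cv2.imwrite("pics/grip1.png",np.hstack(ims)[:,:,::-1])
E
```

```text
blk False [0.46725327 0.32917735 0.28263648]
w 0.011374738294079464 F [ 0.34 -0.27  1.95] M [ 0.031 -0.003 -0.041]
F [-0.38 -0.81 -0.26] w 0.011233450532567567 6.55
```

View pics/grip1.png

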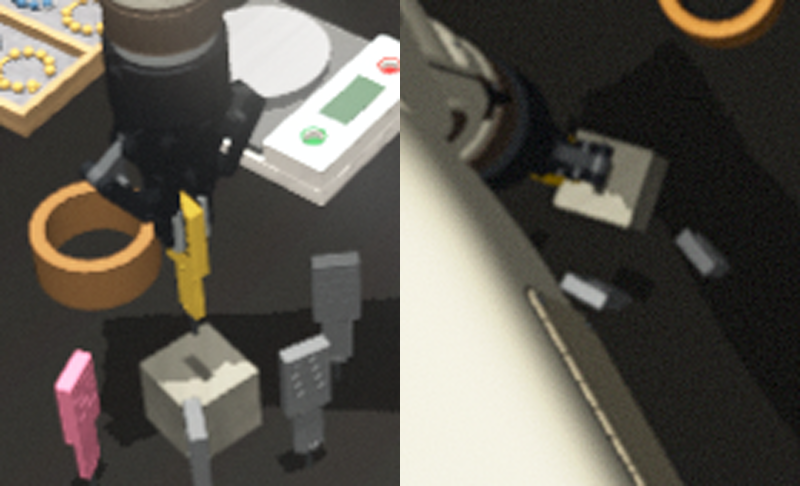

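The spudger is held and clear: the crop shows it yellow in the jaws, nib at crop (195,330), above the cube. Next is a hover over the green button.

```bash
python3 - <<'E'
from h import *
from plant import arm, fingers, kin, snapshot, job, status
arm.move_ptp([.547,.069,.365],q(87.6))
arm.move_straight([.547,.069,.327],velocity=.06); arm.hold(.3)
print(status.current_position(),status.current_time(),np.round(status.current_force(),2))
ims=[]
for n in("side","top"):
    s=snapshot(n); pickle.dump(s,open(n+"2.pkl","wb"))
    x,y,w,h=(265,170,80,100) if n=="side" else (270,180,80,100); ims.append(cv2.resize(s["img"][y:y+h,x:x+w],(400,500),interpolation=cv2.INTER_CUBIC))
cv2.imwrite("pics/hov.png",np.hstack(ims)[:,:,::-1])
E
```

```text
[0.54710121 0.0689526  0.32737607] 8.7917 [ 0.48  0.6  -0.73]
```

View pics/hov.png

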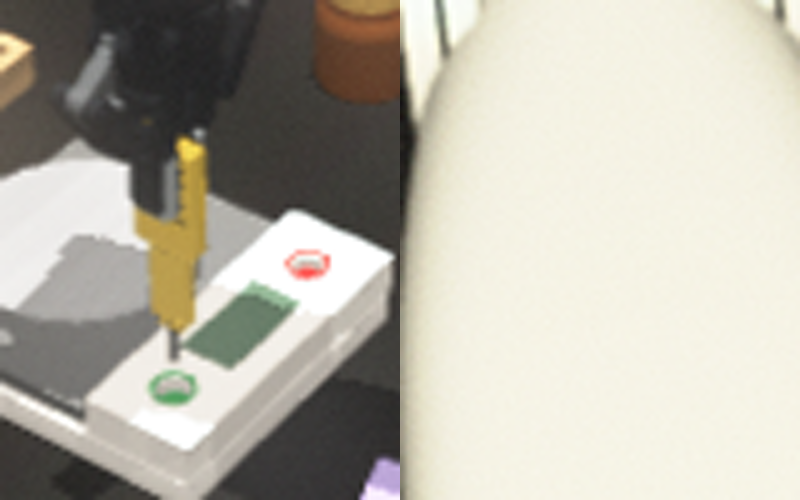

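Side crop: nib tip at (174,360), which is image (299.4,241.4), just above the green ring at crop (173,387), image (299.2,247). The red ring at (307,264) is well clear. The arm hides the top view.

```bash
python3 - <<'E'
from h import *
s=pickle.load(open("side2.pkl","rb"))
m=mask(s,(285,235,30,30),(45,60,50),(85,255,255)); c=biggest(m); e=(c.min(0)+c.max(0))/2; print("ring",c.min(0),c.max(0),onplane(s,[e],.042).round(4),onplane(s,[[299.2,247]],.042).round(4))
f=lambda x,y:[(x+.5)/5-.5+265,(y+.5)/5-.5+170]
print("tip",onplane(s,[f(174,356.5)],.0604).round(4), "rim",onplane(s,[f(174,361)],.0604).round(4))
# tool axis: handle bottom/blade yellow pixels by row
g=cv2.cvtColor(s["img"],cv2.COLOR_RGB2GRAY); print(g[236:245,294:306])
hsv=cv2.cvtColor(s["img"],cv2.COLOR_RGB2HSV)
for r in range(198,246,3):
    x=np.where((hsv[r,285:315,0]>15)&(hsv[r,285:315,0]<36)&(hsv[r,285:315,1]>110))[0]; print(r,(x.min()+285,x.max()+285) if len(x) else None)
E
```

```text
ring [296 248] [302 250] [[0.5429 0.0755 0.042 ]] [[0.5465 0.0696 0.042 ]]
tip [[0.5463 0.0682 0.0604]] rim [[0.5446 0.0708 0.0604]]
[[121 134 185 230 184 107 122 192 226 203 145 119]
 [131 185 230 238 199 113 137 217 203 144 119 119]
 [187 230 239 239 199 116 130 169 143 120 122 120]
 [234 238 237 238 201 112 114 147 144 124 120 119]
 [239 239 238 238 199 114 136 223 219 171 142 124]
 [239 238 238 238 202 128 149 224 239 238 218 172]
 [238 238 238 237 223 193 205 233 239 239 239 239]
 [239 239 239 236 234 232 232 235 238 238 238 239]
 [238 236 232 207 188 178 189 203 226 233 237 239]]
198 (np.int64(300), np.int64(303))
201 (np.int64(301), np.int64(305))
204 (np.int64(301), np.int64(305))
207 (np.int64(301), np.int64(306))
210 (np.int64(301), np.int64(305))
213 (np.int64(292), np.int64(305))
216 (np.int64(293), np.int64(305))
219 (np.int64(296), np.int64(305))
222 (np.int64(295), np.int64(303))
225 (np.int64(296), np.int64(303))
228 (np.int64(296), np.int64(303))
231 (np.int64(296), np.int64(303))
234 (np.int64(298), np.int64(302))
237 None
240 None
243 None
```

```bash
python3 - <<'E'
from h import *
from plant import arm, fingers, kin, snapshot, job, status
x,y=.5473,.070
arm.move_straight([x,y,.327],velocity=.05)
arm.move_straight([x,y,.3055],velocity=.05,force_limit=4); arm.hold(.2)
f0=status.current_force(); print("pre",status.current_position(),np.round(f0,2))
hit=False
for z in np.arange(.3035,.2925,-.001):
    hit=arm.move_straight([x,y,z],velocity=.01,force_limit=9)
    F=status.current_force()-f0; print(z.round(4),status.current_position()[2].round(4),np.round(F,2),hit)
    if hit or F[2]>7: break
arm.hold(.8); print("held",status.current_position()[2],np.round(status.current_force()-f0,2))
s=snapshot("side"); pickle.dump(s,open("side3.pkl","wb"))
arm.move_straight([x,y,.327],velocity=.04); arm.hold(.2)
print(np.round(status.current_force()-f0,2),status.current_width(),status.current_time())
s2=snapshot("side"); pickle.dump(s2,open("side4.pkl","wb"))
cv2.imwrite("pics/press.png",np.hstack([cv2.resize(i["img"][170:270,265:345],(400,500),interpolation=cv2.INTER_CUBIC) for i in(s,s2)])[:,:,::-1])
E
```

```text
pre [0.54746315 0.07002878 0.30586285] [ 0.12  0.75 -1.18]
0.3035 0.3034 [-1.35 -0.71 -0.04] False
0.3025 0.3026 [-0.67 -1.05  1.62] False
0.3015 0.3016 [ 0.38 -0.7   2.13] False
0.3005 0.3006 [ 0.75 -0.8   2.38] False
0.2995 0.2996 [-0.2  -0.62  3.3 ] False
0.2985 0.2986 [-0.59  0.29  3.79] False
0.2975 0.2976 [-0.04 -1.19  4.86] False
0.2965 0.2966 [-0.08 -1.19  4.57] False
0.2955 0.2963 [-0.27 -1.97  8.65] False
held 0.29631369949524533 [-1.47 -0.66  7.79]
[ 0.39 -1.17  1.46] 0.011252779672984159 14.2667
```

View pics/press.png

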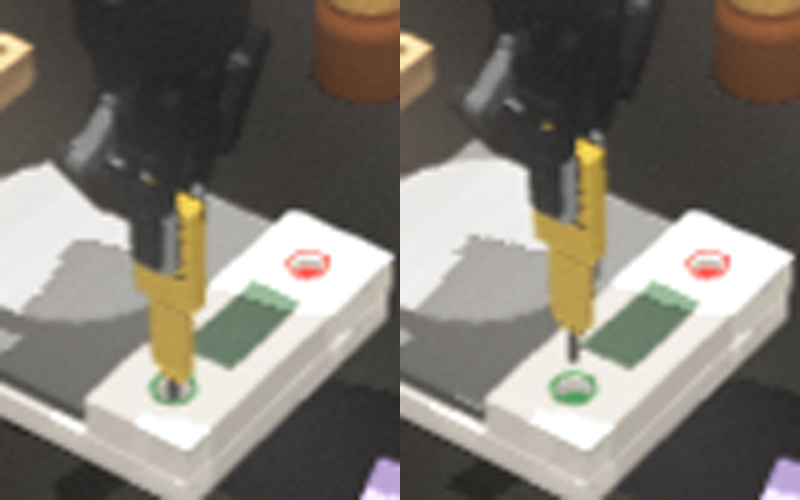

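Left: nib inside the green ring at the full stop (force rose 0→4.8 N over 6 mm, then to a hard stop at 8 N). Right: nib clear at (573,355), with the tool held as before. Next: the slot hover.

```bash
python3 - <<'E'
from h import *
from plant import arm, fingers, kin, snapshot, job, status
p=status.current_position()
arm.move_straight([.5473,.07,.43],velocity=.12)
arm.move_ptp([.44,-.2775,.43],q(107.3))
arm.move_straight([.44,-.2775,.365],velocity=.08); arm.hold(.3)
print(status.current_position(),status.current_time(),np.round(status.current_force(),2))
ims=[]
for n in("side","top"):
    s=snapshot(n); pickle.dump(s,open(n+"5.pkl","wb"))
    x,y,w,h=(370,115,80,100) if n=="side" else (430,200,80,100); ims.append(cv2.resize(s["img"][y:y+h,x:x+w],(400,500),interpolation=cv2.INTER_CUBIC))
cv2.imwrite("pics/slot.png",np.hstack(ims)[:,:,::-1])
E
```

```text
[ 0.44005833 -0.27757778  0.3653887 ] 17.95 [ 0.05 -0.57  0.84]
```

View pics/slot.png

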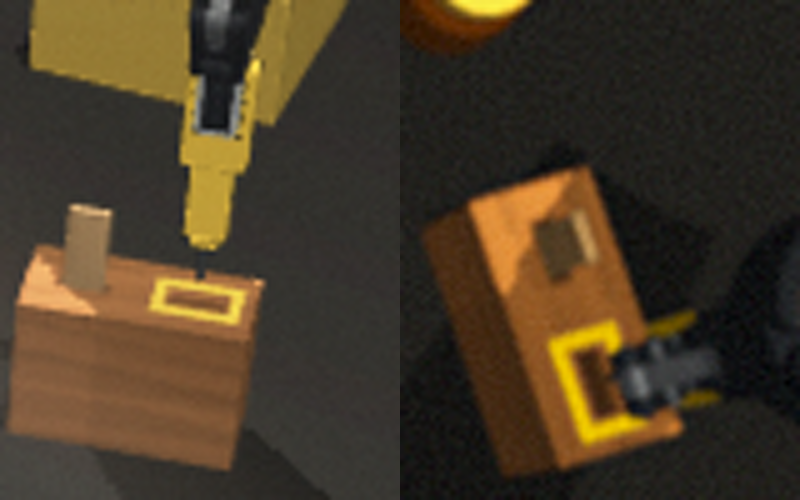

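Side crop: nib tip at about (200,280), and frame centre at (198,301). The tool sits nearly over the slot, with its width along the slot. Top crop: frame visible at (595,380), partly under the finger.

```bash
python3 - <<'E'
from h import *
s=pickle.load(open("side5.pkl","rb")); t=pickle.load(open("top5.pkl","rb"))
g=cv2.cvtColor(s["img"],cv2.COLOR_RGB2GRAY); print(g[160:177,404:418])
m=mask(s,(395,165,35,25),(21,120,90),(36,255,255)); m[:168]=0; c=biggest(m)
r=cv2.minAreaRect(c.astype(np.float32)); print("frame px",r,onplane(s,[r[0]],.085).round(4),prect(onplane(s,c,.085)))
hsv=cv2.cvtColor(s["img"],cv2.COLOR_RGB2HSV)
for y in range(132,166,2):
    x=np.where((hsv[y,400:425,0]>15)&(hsv[y,400:425,0]<36)&(hsv[y,400:425,1]>110))[0]; print(y,x.min()+400,x.max()+400)
# predicted projection of tool axis/edges for ideal pose at TCP
K=np.array([[s["fx"],0,s["cx"]],[0,s["fy"],s["cy"]],[0,0,1]]); D=np.array([s["k1"],0,0,0,0])
u=np.array([np.cos(np.radians(17.3)),np.sin(np.radians(17.3)),0]); v=np.array([-u[1],u[0],0]); tip=np.array([.44006,-.27758,.0981])
pr=lambda X:cv2.projectPoints(np.array(X),cv2.Rodrigues(s["R"])[0],s["t"],K,D)[0][:,0].round(1).tolist()
print("tip,nib20,blade edges@30,@66",pr([tip,tip+[0,0,.02]]),[pr([tip+[0,0,z]+a*.011*u+b*.003*v for a in(-1,1) for b in(-1,1)]) for z in(.03,.066)])
print("slot nominal",pr([[.44006,-.27758,.085]]))
E
```

```text
[[ 51  51  64 148 158 157 154 157 155 156 155 114  58  51]
 [ 53  49  75 147 155 157 157 154 156 156 153  98  55  51]
 [ 51  52  40  70 175 185 174 173 158 152 156  73  50  48]
 [ 53  50  51  51 150 156 147 152 134 126  94  54  51  48]
 [ 52  53  52  51  71  87 122 125 168  89  55  50  52  51]
 [ 51  51  53  53  52  45  50  47  51  52  52  52  50  49]
 [ 50  53  52  49  52  47  52  51  50  53  52  51  52  50]
 [ 55  53  51  52  53  45  51  50  53  51  51  51  53  52]
 [100  89  72  72  59  48  52  52  53  50  54  52  54  49]
 [117 117 116 117 117  65  53  93  84  71  67  56  52  52]
 [136 135 126 125 124  68  60 116 119 118 114 113  98  97]
 [204 204 192 190 177 141 150 139 131 131 129 127 124 124]
 [154 161 184 193 204 205 206 205 193 191 174 157 153 135]
 [129 121 122 124 123 130 143 159 174 193 194 204 207 208]
 [104  98 103 112 115 119 120 121 118 119 122 128 184 207]
 [102  99  96  92  89  88  88  93  95 109 111 117 183 206]
 [190 170 149 139 116 109 103  97  94  91  92 126 201 207]]
frame px ((408.9729309082031, 174.6621551513672), (17.91948890686035, 6.904757499694824), 9.462322235107422) [[ 0.4384 -0.2762  0.085 ]] (array([ 438.5, -276.3]), array([45.7, 30.6]), 17.2)
132 400 424
134 400 424
136 407 424
138 407 424
140 406 420
142 406 420
144 406 420
146 406 419
148 408 419
150 408 416
152 408 416
154 407 416
156 407 416
158 407 415
160 407 415
162 408 415
164 409 413
tip,nib20,blade edges@30,@66 [[409.1, 170.1], [409.9, 163.7]] [[[414.7, 160.5], [414.3, 161.8], [406.2, 159.1], [405.8, 160.4]], [[416.2, 148.6], [415.8, 149.9], [407.5, 147.3], [407.1, 148.5]]]
slot nominal [[408.6, 174.2]]
```

Tool and slot agree in u (within 1 mm). In v the views say the slot is 0.1–1.7 mm from the tool, so I shift +0.9 mm and lower with a small force limit, stopping to check forces.

```bash
python3 - <<'E'
from h import *
from plant import arm, fingers, kin, snapshot, job, status
u=np.array([.955,.297]); v=np.array([-.297,.955])
p=np.array([.4398,-.2767])
arm.move_straight([*p,.365],velocity=.03); arm.hold(.2); f0=status.current_force()
for z in(.345,.334,.328,.322,.315):
    hit=arm.move_straight([*p,z],velocity=.02,force_limit=5)
    F=status.current_force()-f0; print(z,status.current_position().round(4),"Fu %.2f Fv %.2f Fz %.2f"%(F[:2]@u,F[:2]@v,F[2]),"M",np.round(status.current_wrist_torque(),3),hit)
    if hit: break
print(status.current_time(),status.current_width())
s=snapshot("side"); pickle.dump(s,open("side6.pkl","wb"))
cv2.imwrite("pics/in1.png",cv2.resize(s["img"][135:195,365:435],(700,600),interpolation=cv2.INTER_CUBIC)[:,:,::-1])
E
```

```text
0.345 [ 0.4399 -0.2767  0.3452] Fu 0.93 Fv 1.20 Fz 0.53 M [ 0.01  -0.04  -0.018] False
0.334 [ 0.4398 -0.2767  0.334 ] Fu -0.17 Fv 0.78 Fz -0.82 M [-0.061 -0.012 -0.004] False
0.328 [ 0.4397 -0.2767  0.3278] Fu 0.75 Fv 1.17 Fz 0.68 M [-0.013 -0.008 -0.043] False
0.322 [ 0.4397 -0.2767  0.3218] Fu 0.10 Fv 0.23 Fz -0.48 M [-0.004  0.025  0.023] False
0.315 [ 0.4398 -0.2767  0.3149] Fu -0.01 Fv 0.86 Fz 0.22 M [ 0.007 -0.055 -0.014] False
21.75 0.01149737791744097
```

View pics/in1.png

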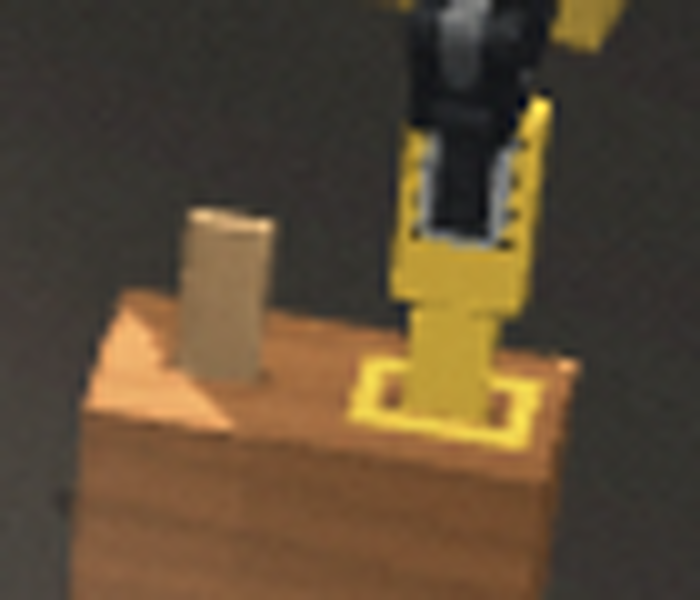

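The blade is in the slot (crop (450,400)), centred along the frame with no contact force. I lower it to the shoulder stop.

```bash
python3 - <<'E'
from h import *
from plant import arm, fingers, kin, snapshot, job, status
u=np.array([.955,.297]); v=np.array([-.297,.955]); p=np.array([.4398,-.2767]); f0=status.current_force()
for z,vel in((.300,.03),(.287,.02),(.2800,.006)):
    hit=arm.move_straight([*p,z],velocity=vel,force_limit=6)
    F=status.current_force()-f0; print(z,status.current_position().round(4),"Fu %.2f Fv %.2f Fz %.2f"%(F[:2]@u,F[:2]@v,F[2]),hit)
    if hit: break
arm.hold(.2); print(status.current_position().round(4),np.round(status.current_force()-f0,2),status.current_time())
s=snapshot("side"); pickle.dump(s,open("side7.pkl","wb"))
cv2.imwrite("pics/in2.png",cv2.resize(s["img"][135:195,365:435],(700,600),interpolation=cv2.INTER_CUBIC)[:,:,::-1])
E
```

```text
0.3 [ 0.4398 -0.2767  0.2999] Fu 0.34 Fv -0.13 Fz -0.53 False
0.287 [ 0.4398 -0.2767  0.287 ] Fu -0.09 Fv -0.33 Fz -0.15 False
0.28 [ 0.4398 -0.2767  0.2826] Fu -0.07 Fv 0.27 Fz 5.07 True
[ 0.4398 -0.2767  0.2826] [ 0.26 -0.04  5.28] 24.2333
```

View pics/in2.png

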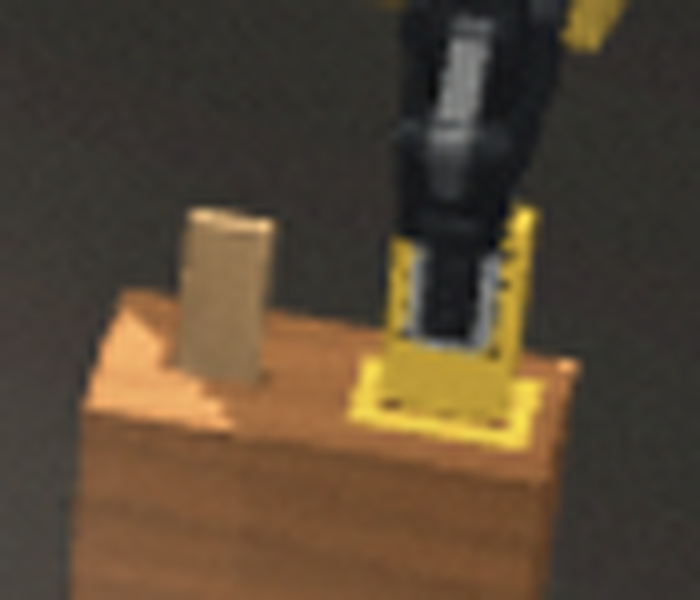

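The shoulder is on the block: contact at TCP z 0.2826, expected 0.2823, and the handle stands on the frame at (450,400). I release and retreat.

```bash
python3 - <<'E'
from h import *
from plant import arm, fingers, kin, snapshot, job, status
fingers.grip(0.05); print(status.current_width())
arm.move_straight([.4398,-.2767,.43],velocity=.10)
arm.move_joints([-1.199, 0.241, 0.005, 1.335, 0, 1.571]); arm.hold(.3)
print(status.current_time(),np.round(status.current_force(),2))
ims=[]
for n in("side","top"):
    s=snapshot(n); pickle.dump(s,open(n+"8.pkl","wb")); o=pickle.load(open(n+".pkl","rb"))
    x,y,w,h=(360,130,80,80) if n=="side" else (425,215,80,80); ims.append(cv2.resize(s["img"][y:y+h,x:x+w],(400,400),interpolation=cv2.INTER_CUBIC))
    d=(np.abs(s["img"].astype(int)-o["img"]).max(2)>50).astype(np.uint8); c=cv2.connectedComponentsWithStats(d)[2:]
    print(n,"changed",[st.tolist() for st in c[0][1:] if st[4]>6])
    ys,xs=np.where(mask(s,(395,145,35,45) if n=="side" else (445,240,50,55),(18,100,60),(36,255,255))); P=bydepth(s,np.c_[xs,ys]); k=(P[:,2]>.138)&(P[:,2]<.155)
    print("handle top",k.sum(),P[k].mean(0).round(4),P[k,2].max().round(4))
cv2.imwrite("pics/end.png",np.hstack(ims)[:,:,::-1])
E
```

```text
0.0504785918513289
28.7583 [ 0.66 -0.23  0.37]
side changed [[403, 154, 16, 20, 221], [405, 174, 10, 3, 12], [249, 294, 17, 39, 434]]
handle top 66 [ 0.4371 -0.273   0.1435] 0.1485
top changed [[174, 249, 24, 20, 319], [466, 265, 19, 18, 208], [467, 271, 4, 11, 19], [630, 405, 4, 4, 12], [590, 416, 7, 3, 7], [584, 421, 11, 4, 15], [613, 436, 9, 6, 19], [608, 441, 4, 2, 7]]
handle top 114 [ 0.4416 -0.2765  0.145 ] 0.1496
```

View pics/end.png

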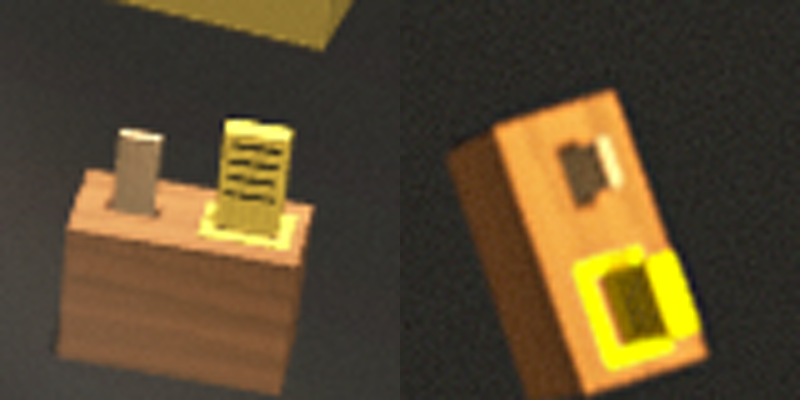

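The spudger stands upright and fully home in the yellow-framed slot (side crop (255,180), top at 0.145 m). Only the cube, the slot and the gripper fingers changed between pictures, so I hand in.

```bash
python3 -c "
from plant import job
job.sign_off()"
```

```text
the job is handed in; nothing more can be done
```

The job is done and handed in; the robot's clock read about 29 s of the 61 s allowed just before.

- **Button:** I took the yellow spudger out of the cube and pressed the green zero button with its nib. The force rose to about 5 N over 6 mm of travel, then met a hard stop at about 8 N. I held it for 0.8 s and lifted off. I inferred full travel from the force and height, since the button's own travel wasn't read out.
- **Slot:** I lowered the spudger blade down into the yellow-framed slot without side contact. The shoulder touched the block at an arm height of 0.2826 m (0.2823 m expected), and I let go there.

**Last checks:** The spudger stands upright with its top at about 0.144–0.145 m; fully home is 0.145 m. Comparing before and after pictures, only the spudger's old and new places and the robot's own fingers had changed.

**Disagreement:** The two cameras differed by 2–5 mm on some positions. I allowed for this by comparing tool and target in the side view and lowering under a small force limit.

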